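# Clamp the specimen carrier for the microscope

### The arm

A 6-joint arm with a two-finger parallel gripper is mounted at the origin on the work surface. World frame = base frame: x ahead of the robot, y to its left, z up, the work surface at z = 0. Lengths are in m, angles in rad, forces in N, time in s.
With the tool pointing down it reaches from about 0.35 to 0.925 m from the base axis. Payload 6.4 kg.
Tool frame: the origin (TCP) lies midway between the tips of the shut fingers; the grasp point (between the pads) lies 19 mm behind it; z points along the fingers, y is the line along which they close (so a half turn about z gives the same grasp; the last joint's range is limited). The gripper opens to 85 mm and grips with 20 to 120 N. Pads are 22 mm wide; open, the fingers measure 114 mm over their backs; the gripper's body (76 mm by 85 mm) begins 54 mm behind the grasp point. The pads swing forward as they close: fully open they stand 13 mm farther back than shut.
Start: joints at [-1.424, 0.245, 1.558, -0, 1.339, -0.174], TCP at [0.205, -0.617, 0.231] pointing down, gripper open.
Joint ranges: [-3.13, 3.13], [-1.02, 2.26], [0.13, 2.54], [-0.95, 4.09], [0.21, 2.88], [-2.74, 2.74]. Speed limits (rad/s): [2.57, 2.57, 3.14, 3.14, 3.14, 3.14].

### API

Orientations are given as a unit quaternion [x, y, z, w].
In Python, from bench import sense, optics, job gives the robot as it stands.
- The arm moves only by the tool play_rows, never from a script. Its argument "plan" is a list of rows, each an object with "linear": the shift along the tool's x, y, z in mm, a list of three; "angular": the turn, a rotation vector about the tool's x, y, z in rad, a list of three. In form: [{"linear": [x, y, z], "angular": [rx, ry, rz]}, ...]. A call has 1 to 12 rows; each row shifts and turns the commanded pose from where the row before left it, along the tool's axes as they then stand; what a row does not reach is not made up. A row lasts 1/10 s, in which the tool goes at most 50 mm and 8.59 degrees, less where a joint would pass 70% of its speed; a pose out of reach is approached as far as the arm can. A call is refused whole if a number of a shift passes 50 or a number of a turn 0.15, either way. A call with a gripper value outside its range is refused whole. "claw" is the finger opening in mm, from 0 to 85.4, set as the call begins (left out, the last holds). The fingers move at their own pace and stop on an object; "squeeze" is the grip in N (left out, the last holds). Time passes only in rows, so rows that do not move let the fingers close. It gives the time, the measured TCP pose, the force, the opening and the grip force at its end, in the units of the state.
- sense(): the state, without advancing time (a new reading comes with each control period).
- optics.grab_frame(name): name is "scene" or "side" or "wrist"; returns a dict with "pixels" (384x512x3 uint8, red, green, blue), "mtx" (3x3 intrinsics, pixels), "k1" (the pictures are not rectified: a ray, as slopes to the right and down, at radius r is drawn at 1 + k1 r^2 times it, then the intrinsics apply), "rvec" (rotation vector, rad) and "tvec" (3), from world to camera coordinates, as OpenCV has them. Camera axes: x right, y down, z forward; pixel columns grow to the right and rows downward; lengths in m; the calibration is good to about 2 mm. A picture is of the moment at which its call begins. There is no depth.
- job.sign_off(): hands the job in; it is judged then, once.
The state is a dict: "clock": time; "q": joint angles; "qvel": joint speeds; "joint_torque": joint torques, N m; "eef_pos": TCP position; "ee_rot": TCP orientation; "contact_force": force on the tool from outside, world axes, zero at the start; "ft_torque": the same for the moment, N m; "opening": opening from 0.0 (shut) to 1.0 (fully open); "finger_force": force on a finger pad.
Only numpy, scipy, OpenCV 4.12 (cv2) and the standard library are available. Lean on these libraries where they do the work, as an engineer would, in place of code of your own. Each camera call takes 0.05 s, during which the arm holds its last target. There are 200 camera calls.

### The job

Slide the specimen carrier fully home against the end stop of the clamp, then turn the knurled thumbscrew clockwise until its foot seats on the carrier and the resistance clearly rises. Leave it snug, finger-tight but not forced, with the carrier still home; do not disturb the other things on the bench.

Things in the scene. Friction and masses are not known exactly. Their poses are not given: they have to be found in the camera images.
- clamp: Fixed aluminium clamp, base 160 x 85 x 12 mm; origin on the bench under the screw axis, +x towards its end stop, z up. The carrier slides along +x on the base (z 12 mm) in a 33 mm wide channel between rails 8 mm high (x -70 to +25) until its tail meets the stop face at x +20. A grey arm 24 mm wide reaches over the channel from behind the stop (x -14 to +52, z 44 to 56 mm) and carries the screw.
- tab (a point): Centre of the carrier's upright grip tab, a steel block 10 (along the carrier) x 24 (across) x 24 mm high, its bottom 12 mm above the carrier's underside, top 48 mm above the bench. When the carrier is home it lies at clamp x = -73 mm.
- tail (a point): Middle of the carrier's rear end face, 93 mm ahead of the tab along the carrier, 18 mm above the bench; home when it touches the stop face at clamp x = +20 mm. It starts already in the channel, 25 to 40 mm short of the stop.
- carrier: Loose dark steel specimen carrier, 0.1 to 0.21 kg: flat bar 100 x 30 x 12 mm with a white specimen disc, lying in the channel; origin under the bar's middle, +x towards its tail, which passes under the screw. Its front with the tab sticks out to clamp x = -80 mm when home.
- screw: Knurled steel thumbscrew, head 30 mm across, 20 mm high, upright axis; origin at head centre, 79 to 82 mm above the bench at the start; space below the head for fingertips down to the arm. Clockwise from above tightens, 1 mm down per rad. Seats after 2 to 4.2 rad, not known beforehand: free torque 0.04 N m, then climbing about 0.8 N m per rad. Snug: 0.2 to 0.3 N m more; 0.5 is too much.
- dropper: Bystander: white dropper bottle 38 mm across, 85 mm tall; origin under its centre. Leave it alone.
- slide_tray: Bystander: white plastic slide tray 85 x 55 x 30 mm; origin under its centre. Leave it alone.
- objective: Bystander: steel microscope objective standing upright, 29 mm across, 42 mm tall; origin under its centre. Leave it alone.
- dish: Bystander: small pale plastic dish 60 mm across, 14 mm tall; origin under its centre. Leave it alone.
Not all that is in view belongs to the job. What is meant by the clamp is not brown, orange or turquoise, and is the smaller of those in its own colour.

How it is judged:
By the outcome, as a careful person would: the job done as asked, in the order asked, and still so for the second after the job is handed in, with the robot touching nothing.
It also fails if it takes over 72 s, if anything falls off the work surface, if the arm or the gripper's body presses on something with over 40 N, if the wrist force passes 120 N, or if a joint passes its speed limit or range.

## Working session

There is one attempt and no reset: what is moved stays moved. The work goes in short steps, Python scripts to look and compute and a tool call to move; the robot and the scene stay as the last step left them, time stands still between calls to the robot, and variables do not carry over. Pictures are saved under pics/ and viewed, at most 10 in all, crops included, and the job is handed in when it is done.

Besides the shell and the picture viewer there is one more tool, called after "Call:" as name(argument=value, ...) on one line, values as JSON. play_rows: Moves the arm, as the interface text tells. Its arguments: {"type":"object","properties":{"plan":{"type":"array"},"claw":{"type":"number"},"squeeze":{"type":"number"}},"required":["plan"]}

```bash
mkdir -p pics; cat > h.py <<'E'
import numpy as np, cv2
from bench import sense, optics, job
from scipy.spatial.transform import Rotation as R
def grab(n,f=None):
    d=optics.grab_frame(n)
    if f: cv2.imwrite('pics/'+f,d['pixels'][:,:,::-1])
    np.save('/tmp/'+n+'.npy',d,allow_pickle=True); return d
def load(n): return np.load('/tmp/'+n+'.npy',allow_pickle=True).item()
def ray(d,u,v):
    K=np.array(d['mtx']);x=(u-K[0,2])/K[0,0];y=(v-K[1,2])/K[1,1]
    rd=np.hypot(x,y);r=rd
    for _ in range(30): r=rd/(1+d['k1']*r*r)
    s=r/rd if rd>0 else 1
    M=R.from_rotvec(np.ravel(d['rvec'])).as_matrix();t=np.ravel(d['tvec'])
    return -M.T@t, M.T@np.array([x*s,y*s,1])
def at_z(d,u,v,z):
    c,r=ray(d,u,v); return c+r*(z-c[2])/r[2]
def proj(d,P):
    M=R.from_rotvec(np.ravel(d['rvec'])).as_matrix();p=M@np.array(P)+np.ravel(d['tvec'])
    x,y=p[:2]/p[2];f=1+d['k1']*(x*x+y*y);K=np.array(d['mtx'])
    return np.array([K[0,0]*x*f+K[0,2],K[1,1]*y*f+K[1,2]])
E
python3 - <<'E'
from h import *
a=grab('scene');b=grab('side')
im=np.hstack([a['pixels'],b['pixels']])[:,:,::-1]
cv2.imwrite('pics/s1.png',a['pixels'][:,:,::-1]);cv2.imwrite('pics/s2.png',b['pixels'][:,:,::-1])
print(ray(a,256,192),ray(b,256,192),sense())
E
```

```text
(array([1.39347435, 0.15261219, 0.71555247]), array([-0.78113971, -0.01334199, -0.62459801])) (array([0.47854665, 0.9554551 , 0.99074817]), array([ 0.06991872, -0.64949777, -0.75734301])) {'clock': 0.1, 'q': array([-1.42408895e+00,  2.45743986e-01,  1.55890949e+00,  1.89114117e-05,
        1.33867195e+00, -1.74116640e-01]), 'qvel': array([ 0.0019329 , -0.00183125, -0.00210681, -0.0001267 , -0.00107893,
       -0.00086461]), 'joint_torque': array([ 7.47572776e-04, -4.30672681e+01, -3.27129650e+01, -4.15716886e-05,
        2.84610142e-03, -9.46140744e-06]), 'eef_pos': array([ 0.20490224, -0.61633202,  0.23028132]), 'ee_rot': array([ 9.87161537e-01,  1.59722726e-01,  2.10724473e-05, -8.66176332e-04]), 'contact_force': array([0.64136182, 0.67447078, 0.36202988]), 'ft_torque': array([0.02040235, 0.03289399, 0.02744489]), 'finger_force': 0.0, 'opening': 1.003390123712309}
```

View pics/s1.png

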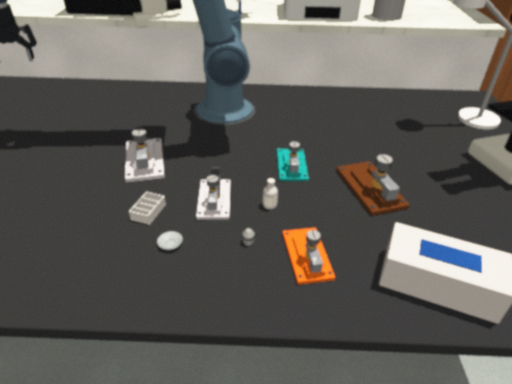

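View pics/s2.png

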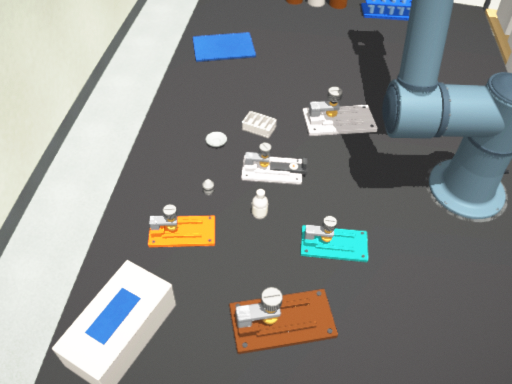

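Candidates (scene pixels): white clamp (213,197) with a dark carrier, white-grey clamp (143,158), turquoise (293,164), brown (375,187), orange (308,255). The colour rule leaves the two white ones. The smaller one, which also holds the carrier, is at scene (213,197), side (273,168). I'll check it in a close crop.

```bash
python3 - <<'E'
from h import *
a=load('scene')['pixels'][160:230,180:250,::-1];b=load('side')['pixels'][135:195,230:320,::-1]
A=cv2.resize(a,None,fx=5.5,fy=5.5,interpolation=cv2.INTER_CUBIC)
B=cv2.resize(b,None,fx=4.4,fy=4.4,interpolation=cv2.INTER_CUBIC)
H=max(A.shape[0],B.shape[0]);P=lambda x:cv2.copyMakeBorder(x,0,H-x.shape[0],0,0,cv2.BORDER_CONSTANT)
cv2.imwrite('pics/c1.png',np.hstack([P(A),P(B)]))
d=load('side')
for n,pts in dict(small=[(243,180),(302,183),(306,160)],big=[(310,134),(376,130),(370,107)]).items():
  q=[at_z(d,*p,.012) for p in pts];print(n,np.round(q,3).tolist(),np.linalg.norm(q[0]-q[1]),np.linalg.norm(q[1]-q[2]))
E
```

```text
small [[0.609, 0.08, 0.012], [0.453, 0.065, 0.012], [0.448, -0.022, 0.012]] 0.15693416841589464 0.08744252445742917
big [[0.444, -0.13, 0.012], [0.249, -0.182, 0.012], [0.265, -0.287, 0.012]] 0.20108884072657546 0.1067016944712509
```

View pics/c1.png

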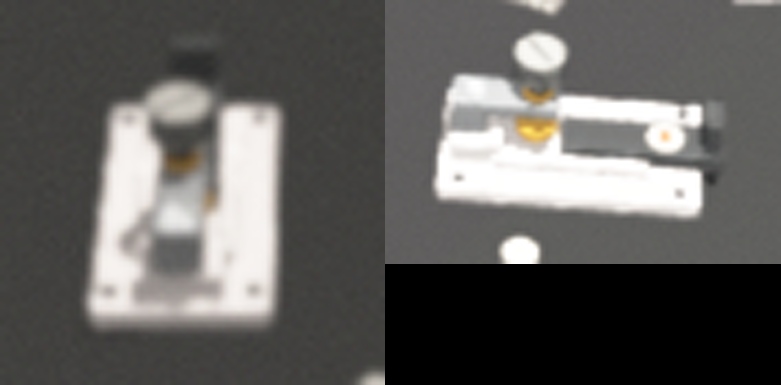

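The crop confirms it: base about 157 x 87 mm, against 201 x 107 mm for the other. The tab shows at the robot side, scene ~(215,168), and the screw head top is at side ~(265,146). Next I'll work out the geometry.

```bash
python3 - <<'E'
from h import *
a=load('scene');b=load('side')
S=lambda x,y:(180+x/5.5-.4,160+y/5.5-.4)
B=lambda x,y:(230+(x-385)/4.4-.4,135+y/4.4-.4)
print('head top',at_z(a,*S(180,100),.0905),at_z(b,*B(540,51),.0905))
print('tab top',at_z(a,*S(193,44),.048),at_z(b,*B(714,106),.048))
for n,d,f,ps in [('scene',a,S,[(90,312),(275,312),(280,105),(112,103)]),('side',b,B,[(437,193),(700,207),(715,107),(455,80)])]:
  print(n,[np.round(at_z(d,*f(*p),.012)[:2],3).tolist() for p in ps])
E
```

```text
head top [0.55934723 0.02476568 0.0905    ] [0.56042738 0.02347936 0.0905    ]
tab top [0.45384324 0.01706409 0.048     ] [0.45375108 0.00989684 0.048     ]
scene [[0.623, -0.014], [0.618, 0.073], [0.456, 0.062], [0.459, -0.027]]
side [[0.614, 0.075], [0.455, 0.061], [0.452, -0.025], [0.618, -0.023]]
```

Call:
play_rows(plan=[{"linear": [0, 0, 0], "angular": [0, 0, 0.12]}, {"linear": [0, 0, 0], "angular": [0, 0, 0.12]}, {"linear": [20, -45, 3], "angular": [0, 0, 0]}, {"linear": [20, -45, 3], "angular": [0, 0, 0]}, {"linear": [20, -45, 3], "angular": [0, 0, 0]}, {"linear": [20, -45, 3], "angular": [0, 0, 0]}, {"linear": [20, -45, 3], "angular": [0, 0, 0]}, {"linear": [20, -45, 3], "angular": [0, 0, 0]}, {"linear": [20, -45, 3], "angular": [0, 0, 0]}, {"linear": [20, -45, 3], "angular": [0, 0, 0]}, {"linear": [20, -45, 3], "angular": [0, 0, 0]}, {"linear": [20, -45, 3], "angular": [0, 0, 0]}], claw=0)

```text
clock: 1.3
eef_pos: [0.368, -0.1502, 0.201]
ee_rot: [0.999, 0.04, 0.0, 0.0]
contact_force: [1.1, -0.2, -0.2]
opening: 0.002
finger_force: 0.0
```

Call:
play_rows(plan=[{"linear": [11, -40, 0], "angular": [0, 0, 0]}, {"linear": [11, -40, 0], "angular": [0, 0, 0]}, {"linear": [11, -40, 0], "angular": [0, 0, 0]}, {"linear": [11, -39, 0], "angular": [0, 0, 0]}, {"linear": [0, 0, 0], "angular": [0, 0, 0]}, {"linear": [0, 0, 0], "angular": [0, 0, 0]}])

```text
clock: 1.9
eef_pos: [0.3987, 0.0106, 0.201]
ee_rot: [0.999, 0.042, -0.0, 0.0]
contact_force: [-0.2, 0.2, -0.6]
opening: 0.002
finger_force: 0.0
```

```bash
python3 - <<'E'
from h import *
d=grab('wrist','w1.png');s=sense();print(s['eef_pos'],R.from_quat(s['ee_rot']).as_matrix().round(3),s['q'],s['opening'])
print(proj(d,[.56,.024,.0905]),proj(d,[.454,.0135,.048]))
E
```

```text
[0.39878711 0.0097418  0.20103384] [[ 0.997  0.081 -0.001]
 [ 0.081 -0.997 -0.   ]
 [-0.001  0.    -1.   ]] [-2.61511686e-01 -3.64675337e-01  2.19595524e+00 -3.52299571e-04
  1.31083360e+00  1.22813387e+00] -0.002722033838441521
[252.56281404 -20.06707414] [254.32551809 122.21298175]
```

View pics/w1.png

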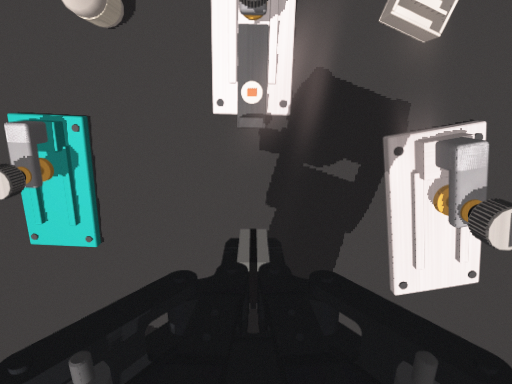

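Wrist view: the clamp is dead ahead, with the tab at (252,122), near the predicted (254,122). The specimen disc is at (251,92), the base front corners at (213,113) and (291,116), and the shut fingertips at (253,240).

```bash
python3 - <<'E'
from h import *
d=load('wrist')
for p in [(213,113),(291,116),(211,40),(295,40)]: print(at_z(d,*p,.012)[:2].round(4))
for p in [(238,117),(268,117),(252,122)]: print('tab',at_z(d,*p,.048)[:2].round(4))
for p in [(238,25),(268,25),(238,100),(268,100)]: print('bar',at_z(d,*p,.024)[:2].round(4))
E
```

```text
[0.458  0.0589]
[ 0.4619 -0.0263]
[0.5305 0.0644]
[ 0.5377 -0.0215]
tab [0.4576 0.0298]
tab [0.4601 0.0006]
tab [0.454  0.0158]
bar [0.5439 0.037 ]
bar [0.5463 0.0078]
bar [0.4737 0.0321]
bar [0.4763 0.001 ]
```

Call:
play_rows(plan=[{"linear": [0, -2, 42], "angular": [0, 0, 0]}, {"linear": [0, 0, 42], "angular": [0, 0, 0]}, {"linear": [0, 0, 42], "angular": [0, 0, 0]}, {"linear": [0, 0, 30], "angular": [0, 0, 0]}, {"linear": [0, 0, 13], "angular": [0, 0, 0]}, {"linear": [0, 0, 0], "angular": [0, 0, 0]}, {"linear": [10, 0, 0], "angular": [0, 0, 0]}, {"linear": [10, 0, 0], "angular": [0, 0, 0]}, {"linear": [8, 0, 0], "angular": [0, 0, 0]}, {"linear": [5, 0, 0], "angular": [0, 0, 0]}, {"linear": [5, 0, 0], "angular": [0, 0, 0]}])

```text
clock: 3.05
eef_pos: [0.4377, 0.0149, 0.0327]
ee_rot: [0.999, 0.041, 0.0, 0.0]
contact_force: [-1.4, -0.7, 0.6]
opening: 0.003
finger_force: 0.4
```

Call:
play_rows(plan=[{"linear": [5, 0, 0], "angular": [0, 0, 0]}, {"linear": [5, 0, 0], "angular": [0, 0, 0]}, {"linear": [5, 0, 0], "angular": [0, 0, 0]}])

```text
clock: 3.35
eef_pos: [0.4518, 0.0163, 0.0322]
ee_rot: [0.999, 0.04, -0.0, -0.0]
contact_force: [-0.1, 0.3, 1.0]
opening: 0.001
finger_force: 0.6
```

Call:
play_rows(plan=[{"linear": [4, 0, 0], "angular": [0, 0, 0]}, {"linear": [4, 0, 0], "angular": [0, 0, 0]}, {"linear": [3, 0, 0], "angular": [0, 0, 0]}, {"linear": [2, 0, 0], "angular": [0, 0, 0]}, {"linear": [0, 0, 0], "angular": [0, 0, 0]}])

```text
clock: 3.85
eef_pos: [0.465, 0.0172, 0.0323]
ee_rot: [0.999, 0.04, 0.0, 0.0]
contact_force: [-0.4, -0.4, 0.0]
opening: -0.002
finger_force: 0.0
```

Call:
play_rows(plan=[{"linear": [2, 0, 0], "angular": [0, 0, 0]}, {"linear": [1, 0, 0], "angular": [0, 0, 0]}, {"linear": [0, 0, 0], "angular": [0, 0, 0]}])

```text
clock: 4.15
eef_pos: [0.4678, 0.0174, 0.0323]
ee_rot: [0.999, 0.04, 0.0, 0.0]
contact_force: [0.1, 0.3, -0.7]
opening: 0.003
finger_force: 0.0
```

Call:
play_rows(plan=[{"linear": [1, 0, 0], "angular": [0, 0, 0]}, {"linear": [1, 0, 0], "angular": [0, 0, 0]}, {"linear": [0, 0, 0], "angular": [0, 0, 0]}])

```text
clock: 4.45
eef_pos: [0.4698, 0.0176, 0.0323]
ee_rot: [0.999, 0.04, 0.0, 0.0]
contact_force: [-0.9, -0.3, -0.9]
opening: 0.001
finger_force: 0.1
```

Call:
play_rows(plan=[{"linear": [1, 0, 0], "angular": [0, 0, 0]}, {"linear": [1, 0, 0], "angular": [0, 0, 0]}, {"linear": [0, 0, 0], "angular": [0, 0, 0]}])

```text
clock: 4.75
eef_pos: [0.4718, 0.0177, 0.0323]
ee_rot: [0.999, 0.04, 0.0, 0.0]
contact_force: [-0.3, 0.0, -0.3]
opening: 0.0
finger_force: 0.1
```

Call:
play_rows(plan=[{"linear": [1, 0, 0], "angular": [0, 0, 0]}, {"linear": [0, 0, 0], "angular": [0, 0, 0]}])

```text
clock: 4.95
eef_pos: [0.4725, 0.0178, 0.0323]
ee_rot: [0.999, 0.04, -0.0, -0.0]
contact_force: [-1.6, -0.1, 0.7]
opening: -0.0
finger_force: 0.8
```

Call:
play_rows(plan=[{"linear": [1, 0, 0], "angular": [0, 0, 0]}, {"linear": [0, 0, 0], "angular": [0, 0, 0]}])

```text
clock: 5.15
eef_pos: [0.4726, 0.0179, 0.032]
ee_rot: [0.999, 0.041, -0.002, -0.0]
contact_force: [-5.4, -0.0, 4.4]
opening: -0.002
finger_force: 2.8
```

```bash
python3 - <<'E'
from h import *
b=grab('side')['pixels'][125:195,230:330,::-1];w=grab('wrist')['pixels'][:,:,::-1]
B=cv2.resize(b,(400,280),interpolation=cv2.INTER_CUBIC);W=cv2.resize(w,(390,280))
cv2.imwrite('pics/p1.png',np.hstack([B,W]));print(sense()['contact_force'])
E
```

```text
[-5.40566595 -0.85404516  4.44372251]
```

View pics/p1.png

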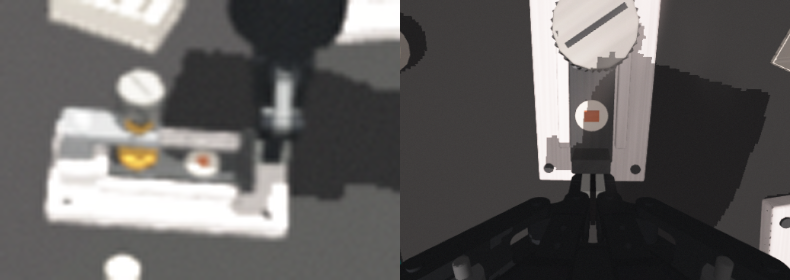

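The side view shows the carrier tail under the screw with no gap. Contact began at TCP x 0.4725, against 0.472 predicted for home, and held at 5.4 N, so the carrier is home. Backing off and going to the screw.

Call:
play_rows(plan=[{"linear": [1, 0, 0], "angular": [0, 0, 0]}, {"linear": [0, 0, 0], "angular": [0, 0, 0]}, {"linear": [-13, 0, 0], "angular": [0, 0, 0]}, {"linear": [-14, 0, 0], "angular": [0, 0, 0]}, {"linear": [0, 0, -40], "angular": [0, 0, 0]}, {"linear": [0, 0, -40], "angular": [0, 0, 0]}, {"linear": [0, 0, -40], "angular": [0, 0, 0]}, {"linear": [40, 0, 0], "angular": [0, 0, 0]}, {"linear": [40, 1, 0], "angular": [0, 0, 0]}, {"linear": [32, 0, 0], "angular": [0, 0, 0]}, {"linear": [0, 0, 0], "angular": [0, 0, -0.14]}, {"linear": [0, 0, 0], "angular": [0, 0, -0.14]}])

```text
clock: 6.45
eef_pos: [0.5605, 0.0239, 0.1521]
ee_rot: [0.983, 0.182, 0.0, 0.0]
contact_force: [-0.4, 0.6, -0.1]
opening: 0.0
finger_force: 0.0
```

Call:
play_rows(plan=[{"linear": [0, 0, 0], "angular": [0, 0, -0.14]}, {"linear": [0, 0, 0], "angular": [0, 0, -0.14]}, {"linear": [0, 0, 0], "angular": [0, 0, -0.14]}, {"linear": [0, 0, 0], "angular": [0, 0, -0.14]}, {"linear": [0, 0, 0], "angular": [0, 0, -0.14]}, {"linear": [0, 0, 0], "angular": [0, 0, -0.14]}, {"linear": [0, 0, 0], "angular": [0, 0, -0.14]}, {"linear": [0, 0, 0], "angular": [0, 0, -0.14]}, {"linear": [0, 0, 0], "angular": [0, 0, -0.14]}, {"linear": [0, 0, 0], "angular": [0, 0, -0.14]}, {"linear": [0, 0, 0], "angular": [0, 0, -0.14]}, {"linear": [0, 0, 0], "angular": [0, 0, -0.14]}], claw=55)

```text
clock: 7.65
eef_pos: [0.5598, 0.0239, 0.1523]
ee_rot: [0.521, 0.854, 0.0, 0.0]
contact_force: [0.3, -0.2, 0.0]
opening: 0.642
finger_force: 0.0
```

Call:
play_rows(plan=[{"linear": [0, 0, 0], "angular": [0, 0, -0.14]}, {"linear": [0, 0, 0], "angular": [0, 0, -0.14]}, {"linear": [0, 0, 0], "angular": [0, 0, -0.14]}, {"linear": [0, 0, 0], "angular": [0, 0, -0.14]}, {"linear": [0, 0, 0], "angular": [0, 0, -0.14]}, {"linear": [0, 0, 0], "angular": [0, 0, -0.14]}, {"linear": [0, 0, 0], "angular": [0, 0, -0.14]}, {"linear": [0, 0, 0], "angular": [0, 0, -0.14]}, {"linear": [0, 0, 0], "angular": [0, 0, -0.14]}, {"linear": [0, 0, 0], "angular": [0, 0, -0.14]}, {"linear": [0, 0, 0], "angular": [0, 0, -0.14]}, {"linear": [0, 0, 0], "angular": [0, 0, 0]}])

```text
clock: 8.85
eef_pos: [0.5597, 0.0239, 0.1523]
ee_rot: [-0.218, 0.976, -0.0, 0.0]
contact_force: [0.4, -0.6, 0.2]
opening: 0.646
finger_force: 0.0
```

```bash
python3 - <<'E'
from h import *
d=grab('wrist','w2.png');s=sense();print(s['eef_pos'],R.from_quat(s['ee_rot']).as_matrix().round(3).tolist(),s['q'].round(3),s['opening'])
print(proj(d,[.56,.024,.0905]),proj(d,[.4876,.018,.048]),d['tvec'])
E
```

```text
[0.55964384 0.02387946 0.15230763] [[-0.906, -0.423, 0.001], [-0.423, 0.906, 0.0], [-0.001, -0.0, -1.0]] [-0.16   0.122  1.851  0.     1.168 -2.167] 0.645522168190347
[253.35209856 205.62445925] [284.57736685 108.75501712] [ 0.21648703 -0.51080761  0.15715067]
```

View pics/w2.png

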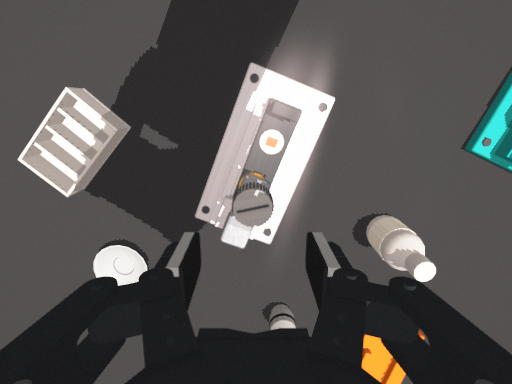

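Wrist view: the screw head is at (253,206), against a predicted (253,206), centred between the fingers. The tab at (284,110) matches the home prediction. Descending.

Call:
play_rows(plan=[{"linear": [0, 0, 0], "angular": [0, 0, -0.14]}, {"linear": [0, 0, 0], "angular": [0, 0, -0.13]}, {"linear": [0, 0, 0], "angular": [0, 0, -0.13]}, {"linear": [0, 0, 30], "angular": [0, 0, 0]}, {"linear": [0, 0, 30], "angular": [0, 0, 0]}, {"linear": [0, 0, 20], "angular": [0, 0, 0]}, {"linear": [0, 0, 12], "angular": [0, 0, 0]}, {"linear": [0, 0, 0], "angular": [0, 0, 0]}, {"linear": [0, 0, 0], "angular": [0, 0, 0]}])

```text
clock: 9.8
eef_pos: [0.5602, 0.0237, 0.0611]
ee_rot: [-0.407, 0.913, -0.0, 0.001]
contact_force: [-0.1, -0.2, -0.1]
opening: 0.642
finger_force: 0.0
```

Call:
play_rows(plan=[{"linear": [0, 0, 0], "angular": [0, 0, 0]}, {"linear": [0, 0, 0], "angular": [0, 0, 0]}, {"linear": [0, 0, 0], "angular": [0, 0, 0]}, {"linear": [0, 0, 0], "angular": [0, 0, 0]}, {"linear": [0, 0, 0], "angular": [0, 0, 0]}, {"linear": [0, 0, 0], "angular": [0, 0, 0]}, {"linear": [0, 0, 0], "angular": [0, 0, 0]}], claw=0, squeeze=50)

```text
clock: 10.5
eef_pos: [0.5607, 0.0235, 0.0617]
ee_rot: [-0.407, 0.913, -0.001, 0.001]
contact_force: [-0.2, -1.1, 6.2]
opening: 0.336
finger_force: 49.1
```

```bash
cat >> h.py <<'E'
def rep():
    s=sense();M=R.from_quat(s['ee_rot']).as_matrix()
    print(s['clock'],'p',s['eef_pos'].round(4),'yaw',round(float(np.arctan2(M[1,0],M[0,0])),3),'q6',s['q'][5].round(3),'F',s['contact_force'].round(2),'T',s['ft_torque'].round(3),'t6',s['joint_torque'][5].round(3),'op',round(s['opening'],3),s['finger_force'])
E
python3 -c "
from h import *
rep()"
```

```text
10.5 p [0.5607 0.0235 0.0617] yaw -2.303 q6 -2.57 F [-0.2  -1.1   6.17] T [-0.141 -0.058 -0.051] t6 -0.007 op 0.336 49.10037338733673
```

Call:
play_rows(plan=[{"linear": [0, 0, 0.1], "angular": [0, 0, 0.1]}, {"linear": [0, 0, 0.1], "angular": [0, 0, 0.1]}, {"linear": [0, 0, 0.1], "angular": [0, 0, 0.1]}, {"linear": [0, 0, 0.1], "angular": [0, 0, 0.1]}, {"linear": [0, 0, 0.1], "angular": [0, 0, 0.1]}, {"linear": [0, 0, 0.1], "angular": [0, 0, 0.1]}, {"linear": [0, 0, 0.1], "angular": [0, 0, 0.1]}, {"linear": [0, 0, 0.1], "angular": [0, 0, 0.1]}, {"linear": [0, 0, 0.1], "angular": [0, 0, 0.1]}, {"linear": [0, 0, 0], "angular": [0, 0, 0]}, {"linear": [0, 0, 0], "angular": [0, 0, 0]}])

```text
clock: 11.6
eef_pos: [0.5604, 0.0243, 0.0608]
ee_rot: [0.03, 1.0, 0.0, 0.001]
contact_force: [-0.3, 1.5, 7.5]
opening: 0.334
finger_force: 49.3
```

```bash
python3 -c "
from h import *
rep()"
```

```text
11.6 p [0.5604 0.0243 0.0608] yaw 3.081 q6 -1.67 F [-0.3   1.48  7.52] T [ 0.324  0.053 -0.014] t6 0.032 op 0.334 49.27168250083923
```

Call:
play_rows(plan=[{"linear": [0, 0, 0.1], "angular": [0, 0, 0.1]}, {"linear": [0, 0, 0.1], "angular": [0, 0, 0.1]}, {"linear": [0, 0, 0.1], "angular": [0, 0, 0.1]}, {"linear": [0, 0, 0.1], "angular": [0, 0, 0.1]}, {"linear": [0, 0, 0.1], "angular": [0, 0, 0.1]}, {"linear": [0, 0, 0.1], "angular": [0, 0, 0.1]}, {"linear": [0, 0, 0.1], "angular": [0, 0, 0.1]}, {"linear": [0, 0, 0.1], "angular": [0, 0, 0.1]}, {"linear": [0, 0, 0.1], "angular": [0, 0, 0.1]}, {"linear": [0, 0, 0], "angular": [0, 0, 0]}, {"linear": [0, 0, 0], "angular": [0, 0, 0]}])

```text
clock: 12.7
eef_pos: [0.5608, 0.025, 0.0599]
ee_rot: [0.462, 0.887, 0.002, 0.001]
contact_force: [1.9, 4.7, 5.5]
opening: 0.331
finger_force: 49.2
```

```bash
python3 -c "
from h import *
rep()"
```

```text
12.7 p [0.5608 0.025  0.0599] yaw 2.18 q6 -0.77 F [1.87 4.7  5.55] T [ 0.777 -0.156  0.033] t6 0.036 op 0.331 49.216564893722534
```

Call:
play_rows(plan=[{"linear": [0, 0, 0.08], "angular": [0, 0, 0.08]}, {"linear": [0, 0, 0.08], "angular": [0, 0, 0.08]}, {"linear": [0, 0, 0.08], "angular": [0, 0, 0.08]}, {"linear": [0, 0, 0], "angular": [0, 0, 0]}, {"linear": [0, 0, 0], "angular": [0, 0, 0]}])

```text
clock: 13.2
eef_pos: [0.561, 0.0251, 0.0598]
ee_rot: [0.565, 0.825, 0.002, 0.001]
contact_force: [1.7, 5.6, 6.1]
opening: 0.331
finger_force: 49.2
```

```bash
python3 -c "
from h import *
rep()"
```

```text
13.2 p [0.561  0.0251 0.0598] yaw 1.94 q6 -0.53 F [1.67 5.56 6.08] T [ 0.856 -0.294  0.063] t6 0.034 op 0.331 49.19960081577301
```

Call:
play_rows(plan=[{"linear": [0, 0, 0.08], "angular": [0, 0, 0.08]}, {"linear": [0, 0, 0.08], "angular": [0, 0, 0.08]}, {"linear": [0, 0, 0.08], "angular": [0, 0, 0.08]}, {"linear": [0, 0, 0], "angular": [0, 0, 0]}, {"linear": [0, 0, 0], "angular": [0, 0, 0]}])

```text
clock: 13.7
eef_pos: [0.5613, 0.0251, 0.0597]
ee_rot: [0.66, 0.751, 0.002, 0.001]
contact_force: [2.6, 5.8, 6.2]
opening: 0.336
finger_force: 49.2
```

```bash
python3 -c "
from h import *
rep()"
```

```text
13.7 p [0.5613 0.0251 0.0597] yaw 1.7 q6 -0.29 F [2.63 5.8  6.24] T [ 0.846 -0.329  0.048] t6 0.03 op 0.336 49.183990359306335
```

Call:
play_rows(plan=[{"linear": [0, 0, 0.08], "angular": [0, 0, 0.08]}, {"linear": [0, 0, 0.08], "angular": [0, 0, 0.08]}, {"linear": [0, 0, 0.08], "angular": [0, 0, 0.08]}, {"linear": [0, 0, 0], "angular": [0, 0, 0]}, {"linear": [0, 0, 0], "angular": [0, 0, 0]}])

```text
clock: 14.2
eef_pos: [0.5614, 0.0251, 0.0595]
ee_rot: [0.745, 0.667, 0.003, 0.001]
contact_force: [4.4, 5.8, 5.6]
opening: 0.331
finger_force: 49.2
```

```bash
python3 -c "
from h import *
rep()"
```

```text
14.2 p [0.5614 0.0251 0.0595] yaw 1.46 q6 -0.05 F [4.41 5.82 5.64] T [ 0.852 -0.482  0.058] t6 0.023 op 0.331 49.16076064109802
```

Call:
play_rows(plan=[{"linear": [0, 0, 0.08], "angular": [0, 0, 0.08]}, {"linear": [0, 0, 0.08], "angular": [0, 0, 0.08]}, {"linear": [0, 0, 0.08], "angular": [0, 0, 0.08]}, {"linear": [0, 0, 0], "angular": [0, 0, 0]}, {"linear": [0, 0, 0], "angular": [0, 0, 0]}])

```text
clock: 14.7
eef_pos: [0.5617, 0.0251, 0.0594]
ee_rot: [0.82, 0.573, 0.003, 0.001]
contact_force: [4.3, 5.5, 4.7]
opening: 0.338
finger_force: 49.2
```

```bash
python3 -c "
from h import *
rep()"
```

```text
14.7 p [0.5617 0.0251 0.0594] yaw 1.22 q6 0.19 F [4.3  5.54 4.69] T [ 0.894 -0.549  0.002] t6 0.018 op 0.338 49.15100455284119
```

Call:
play_rows(plan=[{"linear": [0, 0, 0.08], "angular": [0, 0, 0.08]}, {"linear": [0, 0, 0.08], "angular": [0, 0, 0.08]}, {"linear": [0, 0, 0.08], "angular": [0, 0, 0.08]}, {"linear": [0, 0, 0], "angular": [0, 0, 0]}, {"linear": [0, 0, 0], "angular": [0, 0, 0]}])

```text
clock: 15.2
eef_pos: [0.5619, 0.025, 0.0593]
ee_rot: [0.882, 0.471, 0.003, 0.001]
contact_force: [3.6, 4.5, 6.1]
opening: 0.336
finger_force: 49.1
```

```bash
python3 -c "
from h import *
rep();grab('wrist','w3.png')"
```

```text
15.2 p [0.5619 0.025  0.0593] yaw 0.98 q6 0.43 F [3.65 4.53 6.08] T [ 0.886 -0.573 -0.007] t6 0.005 op 0.336 49.144989252090454
```

View pics/w3.png

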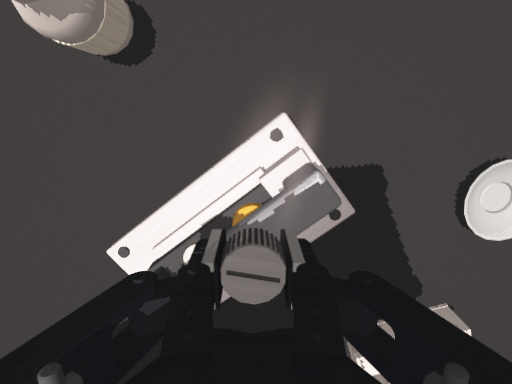

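Wrist view: the head is gripped centrally at (252,270), its slot tilted about 7° in the frame, so it is turning with the gripper. Torque is still at the free level, so I'll keep turning.

Call:
play_rows(plan=[{"linear": [0, 0, 0.08], "angular": [0, 0, 0.08]}, {"linear": [0, 0, 0.08], "angular": [0, 0, 0.08]}, {"linear": [0, 0, 0.08], "angular": [0, 0, 0.08]}, {"linear": [0, 0, 0], "angular": [0, 0, 0]}, {"linear": [0, 0, 0], "angular": [0, 0, 0]}])

```text
clock: 15.75
eef_pos: [0.5621, 0.0248, 0.0591]
ee_rot: [0.932, 0.362, 0.003, 0.0]
contact_force: [5.3, 4.4, 5.0]
opening: 0.337
finger_force: 49.2
```

```bash
python3 -c "
from h import *
rep()"
```

```text
15.75 p [0.5621 0.0248 0.0591] yaw 0.74 q6 0.67 F [5.27 4.42 5.02] T [ 0.83  -0.671  0.015] t6 -0.004 op 0.337 49.16539013385773
```

Call:
play_rows(plan=[{"linear": [0.5, 0, 0.08], "angular": [0, 0, 0.08]}, {"linear": [0.5, 0, 0.08], "angular": [0, 0, 0.08]}, {"linear": [0, 0, 0.08], "angular": [0, 0, 0.08]}, {"linear": [0, 0, 0], "angular": [0, 0, 0]}, {"linear": [0, 0, 0], "angular": [0, 0, 0]}])

```text
clock: 16.25
eef_pos: [0.5623, 0.0247, 0.0589]
ee_rot: [0.969, 0.248, 0.002, 0.001]
contact_force: [2.0, 1.9, 8.6]
opening: 0.333
finger_force: 49.4
```

```bash
python3 -c "
from h import *
rep()"
```

```text
16.25 p [0.5623 0.0247 0.0589] yaw 0.501 q6 0.911 F [2.04 1.9  8.59] T [ 0.225 -0.208  0.058] t6 0.141 op 0.333 49.39253211021423
```

Call:
play_rows(plan=[{"linear": [0, 0, 0.05], "angular": [0, 0, 0.05]}, {"linear": [0, 0, 0.03], "angular": [0, 0, 0.03]}, {"linear": [0, 0, 0], "angular": [0, 0, 0]}, {"linear": [0, 0, 0], "angular": [0, 0, 0]}])

```text
clock: 16.65
eef_pos: [0.5623, 0.0246, 0.0588]
ee_rot: [0.978, 0.209, 0.002, 0.001]
contact_force: [2.2, 1.0, 8.5]
opening: 0.331
finger_force: 49.4
```

```bash
python3 -c "
from h import *
rep()"
```

```text
16.65 p [0.5623 0.0246 0.0588] yaw 0.421 q6 0.991 F [2.22 1.03 8.46] T [ 0.278 -0.231  0.225] t6 0.265 op 0.331 49.391518235206604
```

Call:
play_rows(plan=[{"linear": [0, 0, 0], "angular": [0, 0, 0]}, {"linear": [0, 0, 0], "angular": [0, 0, 0]}, {"linear": [0, 0, 0], "angular": [0, 0, 0]}])

```text
clock: 16.95
eef_pos: [0.5623, 0.0246, 0.0588]
ee_rot: [0.978, 0.209, 0.002, 0.001]
contact_force: [1.2, 0.9, 8.5]
opening: 0.336
finger_force: 49.4
```

```bash
python3 -c "
from h import *
rep()
for i in range(4):
  grab('side');rep()"
```

```text
16.95 p [0.5623 0.0246 0.0588] yaw 0.422 q6 0.991 F [1.22 0.87 8.47] T [ 0.28  -0.191  0.256] t6 0.263 op 0.336 49.3908566236496
17.0 p [0.5623 0.0246 0.0588] yaw 0.422 q6 0.991 F [3.05 1.56 8.45] T [ 0.255 -0.188  0.265] t6 0.263 op 0.335 49.39108908176422
17.05 p [0.5623 0.0246 0.0589] yaw 0.421 q6 0.991 F [1.09 2.12 7.32] T [ 0.234 -0.14   0.289] t6 0.263 op 0.336 49.39051151275635
17.1 p [0.5623 0.0246 0.0589] yaw 0.422 q6 0.991 F [1.34 1.15 7.91] T [ 0.225 -0.174  0.265] t6 0.263 op 0.333 49.389891028404236
17.15 p [0.5624 0.0246 0.0589] yaw 0.422 q6 0.991 F [1.54 1.13 7.59] T [ 0.231 -0.114  0.31 ] t6 0.263 op 0.334 49.390708208084106
```

Seated: torque has risen to about 0.26 N m. One small nudge towards the middle of the snug band.

Call:
play_rows(plan=[{"linear": [0, 0, 0.02], "angular": [0, 0, 0.02]}, {"linear": [0, 0, 0], "angular": [0, 0, 0]}, {"linear": [0, 0, 0], "angular": [0, 0, 0]}])

```text
clock: 17.45
eef_pos: [0.5623, 0.0246, 0.0589]
ee_rot: [0.98, 0.199, 0.002, 0.001]
contact_force: [1.6, 1.5, 7.9]
opening: 0.334
finger_force: 49.4
```

```bash
python3 -c "
from h import *
rep()"
```

```text
17.45 p [0.5623 0.0246 0.0589] yaw 0.402 q6 1.011 F [1.6  1.45 7.85] T [ 0.219 -0.123  0.265] t6 0.296 op 0.334 49.393267035484314
```

Call:
play_rows(plan=[{"linear": [0, 0, 0], "angular": [0, 0, 0]}, {"linear": [0, 0, 0], "angular": [0, 0, 0]}, {"linear": [0, 0, 0], "angular": [0, 0, 0]}, {"linear": [0, 0, 0], "angular": [0, 0, 0]}, {"linear": [0, 0, 0], "angular": [0, 0, 0]}, {"linear": [0, 0, -20], "angular": [0, 0, 0]}, {"linear": [0, 0, -40], "angular": [0, 0, 0]}, {"linear": [0, 0, -40], "angular": [0, 0, 0]}, {"linear": [0, 0, -20], "angular": [0, 0, 0]}, {"linear": [-40, 0, 0], "angular": [0, 0, 0]}, {"linear": [-20, 0, 0], "angular": [0, 0, 0]}, {"linear": [0, 0, 0], "angular": [0, 0, 0]}], claw=60)

```text
clock: 18.65
eef_pos: [0.5032, 0.0007, 0.1764]
ee_rot: [0.98, 0.198, -0.0, -0.0]
contact_force: [-0.2, 0.4, 0.2]
opening: 0.698
finger_force: 0.0
```

```bash
python3 -c "
from h import *
rep();d=grab('wrist','w4.png')
print(proj(d,[.4876,.018,.048]),proj(d,[.4876-.005,.018,.048]),proj(d,[.56,.024,.0865]))"
```

```text
18.65 p [0.5032 0.0007 0.1764] yaw 0.4 q6 0.947 F [-0.15  0.35  0.22] T [ 0.016  0.02  -0.013] t6 -0.097 op 0.698 0.0
[229.62228909 190.78348316] [227.71408462 195.3658405 ] [253.2462851  118.80852395]
```

View pics/w4.png

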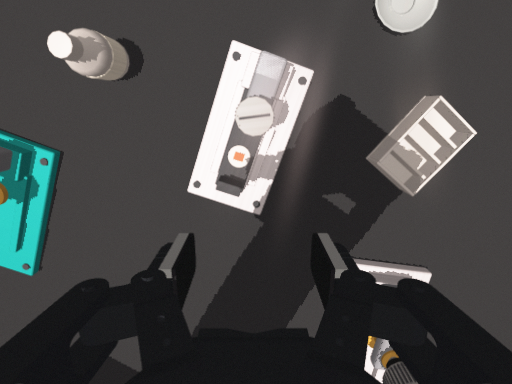

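Wrist view: the screw head is at (254,117) and the dropper, tray and dish look undisturbed. The tab is near (231,186), against a predicted (230,191), so I'll check that in a closer crop.

```bash
python3 - <<'E'
from h import *
d=grab('wrist');rep()
c=d['pixels'][90:220,180:280,::-1]
C=cv2.resize(c,None,fx=4.5,fy=4.5,interpolation=cv2.INTER_CUBIC)
e=np.array([.9967,.08]);n=np.array([-.08,.9967]);o=np.array([.5605,.024])
def P(x,y,z): p=o+e*x+n*y; return tuple(int(k) for k in (proj(d,[p[0],p[1],z])-[180,90]+.5)*4.5)
for xs,ys,z,col in [((-78,-68),(-12,12),.048,(0,255,0)),((-80,20),(-15,15),.024,(0,0,255))]:
  q=[P(x/1e3,y/1e3,z) for x,y in [(xs[0],ys[0]),(xs[1],ys[0]),(xs[1],ys[1]),(xs[0],ys[1])]]
  cv2.polylines(C,[np.array(q)],True,col,1)
cv2.imwrite('pics/w5.png',C)
E
```

```text
18.75 p [0.5051 0.001  0.1768] yaw 0.4 q6 0.948 F [-0.21 -0.25 -0.01] T [ 0.024  0.027 -0.012] t6 -0.006 op 0.704 0.0
```

View pics/w5.png

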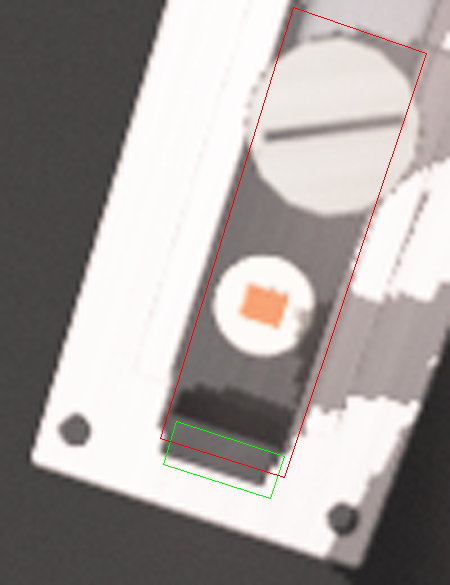

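The tab lies within about 2 mm of the predicted home outline, on the inward side. The screw is snug and the gripper is clear, so I'm handing in.

```bash
python3 -c "
from h import *
print(job.sign_off())"
```

```text
the job is handed in; nothing more can be done
None
```

The carrier is home against the stop and the thumbscrew is snug, about 0.26 N m above free torque by the wrist-joint reading. The gripper is clear, nothing else on the bench was touched, and the job was handed in at about 19 s.

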